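# Return a stray nut to its compartment in the rotary fitting dispenser

## Task

A brass compression nut has been left out on the counter: turn the dispenser's clear cover by its grip until the opening lies wholly over the compartment that already holds a brass nut like it, and drop the loose nut in through the opening. Then turn the cover back until the opening lies wholly over the blank land, so that the drum is closed. Leave the other fittings and things on the counter where they are.

Things in the scene. Friction and masses are not known exactly. Their poses are not given: they have to be found in the camera images.
- dispenser: Fitting dispenser: grey powder-coated steel housing 290 x 290 x 98 mm, fixed to the counter, with a steel tray and a round black rubber push button on its front (not needed here) and a round drum with a clear turning cover on top. Origin: centre of the underside, on the drum's upright axis; x axis towards its back, z up.
- drum (a point): Drum on the housing, 260 mm across: point on its axis at its wall top, 162 mm above the counter. 2.5 mm radial walls split it into five 72-degree sectors: a solid blank land, flush with the wall top, and four open compartments 58 mm deep, 22 to 127 mm from the axis, holding a brass nut, a white adapter, a steel plug and a band clamp in an order that varies, seen through the cover.
- land (a point): Centre of the blank land: 88 mm from the drum's axis towards the front (dispenser -x), at the wall top (162 mm up).
- cell1 (a point): Centre of the floor of compartment 1: 88 mm from the drum's axis, 72 degrees anticlockwise (from above) from the land.
- cell2 (a point): Centre of the floor of compartment 2: 88 mm from the drum's axis, 144 degrees anticlockwise (from above) from the land.
- cell3 (a point): Centre of the floor of compartment 3: 88 mm from the drum's axis, 216 degrees anticlockwise (from above) from the land.
- cell4 (a point): Centre of the floor of compartment 4: 88 mm from the drum's axis, 288 degrees anticlockwise (from above) from the land.
- cover (a joint): Angle of the clear round cover, 4 mm thick, 266 mm across, top face 167 mm above the counter. 0: opening centred over the land; grows anticlockwise from above: 1.257 rad is centred over compartment 1, 2.513 over 2, -2.513 over 3, -1.257 over 4 (or a full turn more or less). Turns more than a full turn both ways, light friction (0.12 N m), no detents, stays where it is left.
- cover_grip (a point): Centre of the cover's grip, on the drum's axis, 188 mm above the counter: a black upright bar 64 mm long, 16 mm wide, 34 mm high (foot at 171 mm, top at 205 mm) on a black disc 56 mm across whose top is at 171 mm. x axis: along the bar, towards the opening; turns with the cover.
- cover_opening (a point): Centre of the cover's only opening, 88 mm from the axis, at the cover's top face (167 mm up): a wedge 48 degrees wide (24 either side), from 45 to 121 mm from the axis, framed by a grey lip 3 mm wide standing 5 mm above the cover. x axis: outwards from the drum's axis. The near end of the grip bar is 56 mm from this point.
- nut_center (a point): The loose brass compression nut on the counter: hexagonal ring 40 mm across flats (46 across corners), 24 mm high (the top 4 mm a round collar 37 mm across), bore 30 mm, about 110 g, lying flat. Point at its centre, 12 mm up; the x axis is square to one pair of flats, z along the bore.
- kept_nut_center (a point): The other brass nut, of the same kind, lying in the middle of one of the compartments: its centre, 12 mm above the compartment floor. It marks the compartment to use.
- adapter_center (a point): White plastic spigot adapter standing on the counter, 45 mm across its flange, 48 mm high; centre. Leave it.
- plug_center (a point): Square-headed steel pipe plug standing on the counter, 35 mm across, 40 mm high; centre. Leave it.
- clamp_center (a point): Stainless spring band clamp lying on the counter, 50 mm across with two ears, 15 mm high; centre. Leave it.
- reel_center (a point): Thread-tape reel lying flat on the counter, 54 mm across, 16 mm high; centre. Leave it.
- wrench_grip (a point): Steel wrench, 200 mm long, lying on the counter; point on its handle. Leave it.
- tin_mid (a point): Plain steel tin, 68 mm across, 65 mm high; centre. Leave it.
- tape_measure_center (a point): Black tape measure, 70 x 40 x 62 mm; centre. Leave it.

How it is judged:
By the outcome, as a careful person would: the job done as asked, in the order asked, and still so for the second after the job is handed in, with the robot touching nothing.
It also fails if it takes over 72 s, if anything falls off the work surface, if the arm or the gripper's body presses on something with over 40 N, if the wrist force passes 120 N, or if a joint passes its speed limit or range.

## Robot

A 6-joint arm with a two-finger parallel gripper is mounted at the origin on the work surface. World frame = base frame: x ahead of the robot, y to its left, z up, the work surface at z = 0. Lengths are in mm, angles in rad, forces in N, time in s.
With the tool pointing down it reaches from about 300 to 775 mm from the base axis. Payload 14.6 kg.
Tool frame: the origin (TCP) lies at the very end of the fingers, on their centre line; the grasp point (between the pads) lies 19 mm behind it; z points along the fingers, y is the line along which they close (so a half turn about z gives the same grasp; the last joint's range is limited). The gripper opens to 94 mm and grips with 3 to 60 N. Pads are 16 mm wide; open, the fingers measure 119 mm over their backs; the gripper's body (75 mm by 177 mm) begins 78 mm behind the grasp point.
Start: joints at [-0.067, 0.3, 1.521, -0, 1.321, -0.067], TCP at [549.99, -0.002, 205.446] pointing down, gripper open.
Joint ranges: [-3.03, 3.03], [-0.79, 2.21], [0.23, 2.52], [-1.04, 4.18], [0, 3.07], [-2.55, 2.55]. Speed limits (rad/s): [2.22, 2.22, 2.57, 3.14, 3.14, 3.14].

## Interface

Orientations are given as [roll, pitch, yaw] about the fixed x, y, z axes, in that order (R = Rz(yaw) Ry(pitch) Rx(roll)).
In Python, from cell import read_state, viewer, manip, models gives the robot as it stands.
- The arm moves only by the tool carry_out, never from a script. Its argument "deltas" is a list of rows, each an object with "dp": the shift along the tool's x, y, z in mm, a list of three; "roll": the turn about the tool's z in degrees; "gripper": the opening, from -1 (shut) to 1 (fully open), so that 0 is half open. In form: [{"dp": [tx, ty, tz], "roll": roll, "gripper": gripper}, ...]. A call has 1 to 12 rows; each row is the pose to reach, as a shift and turn from the pose commanded when the call began, along the tool's axes at that moment; what a row does not reach only later rows make up. A row lasts 1/12 s, in which the tool goes at most 41.7 mm and 7.16 degrees, less where a joint would pass 70% of its speed; a pose out of reach is approached as far as the arm can. A call with a gripper value outside its range is refused whole. The fingers move at their own pace and stop on an object; "newtons" is the grip in N (left out, the last holds). Time passes only in rows, so rows that repeat a pose let the fingers close. It gives the time, the measured TCP pose, the force, the opening and the grip force at its end, in the units of the state.
- read_state(): the state, without advancing time (a new reading comes with each control period).
- viewer.camera(name): name is "scene" or "side" or "wrist"; returns the picture (400x640x3 uint8, red, green, blue); there is no depth.
- viewer.camera_params(name): a dict with "fovy" (degrees; the focal length in pixels is half the picture's height over the tangent of half this angle, whatever the lens; pixels are square), "cx", "cy" (the principal point, pixels), "eye" and "attitude" of the camera in the world; the wrist camera has in their place "T_tool_cam" (4x4, takes a point from camera to tool coordinates, whose origin is the TCP and whose axes are the flange's). Camera axes: x right, y up, looking along -z (the intrinsics and any distortion apply to the point x, -y, -z); pixel columns grow to the right and rows downward; lengths in mm; the calibration is good to about 2 mm. A picture is of the moment at which its call begins: read the wrist's pose just before it. camera_params takes no time and is no camera call.
- manip.sign_off(): hands the job in; it is judged then, once.
Trained networks look in the newest picture that a camera, given by its name, has taken for a name from the list of things; names that differ only in an ending like _2 or _b are one class to them, and where a whole thing is asked for, a point or a joint stands for the part that bears it (a point fixed in the world has none). Each returns a list of dicts, best first, with "p" (0 to 1); they miss things now and then, are a little off and sometimes report something else, mostly with a low value. They report only what shows in the picture. A call takes as long as a camera call.
- models.cut_out(camera, label): "region" (400x640 bool, what is visible of it) and "box" ([left, top, right, bottom] in pixels, round what is visible of it).
The state is a dict: "clock": time; "joints": joint angles; "qd": joint speeds; "effort": joint torques, N m; "eef_pos": TCP position; "eef_rot": TCP orientation; "wrist_force": force on the tool from outside, world axes, zero at the start; "moment": the same for the moment, N m; "finger_gap": finger opening in mm; "finger_force": force on a finger pad.
Only numpy, scipy, OpenCV 4.12 (cv2) and the standard library are available. Lean on these libraries where they do the work, as an engineer would, in place of code of your own. Each camera call takes 0.05 s, during which the arm holds its last target. There are 200 camera calls.

## Working session

There is one attempt and no reset: what is moved stays moved. The work goes in short steps, Python scripts to look and compute and a tool call to move; the robot and the scene stay as the last step left them, time stands still between calls to the robot, and variables do not carry over. Pictures are saved under pics/ and viewed, at most 10 in all, crops included, and the job is handed in when it is done.

Besides the shell and the picture viewer there is one more tool, called after "Request:" in YAML: its name, and indented under it one key for each argument. carry_out: Moves the arm, as the interface text tells. Its arguments: {"type":"object","properties":{"deltas":{"type":"array"},"newtons":{"type":"number"}},"required":["deltas"]}

```bash
mkdir -p pics
cat > h.py <<'E'
import numpy as np, cv2
from scipy.spatial.transform import Rotation as R
from cell import read_state, viewer, manip, models
def shot(n,f=None):
    s=read_state(); im=viewer.camera(n)
    if f: cv2.imwrite('pics/'+f,im[:,:,::-1])
    return s,im
E
python3 - <<'E'
from h import *
s=read_state();print(s)
ims=[]
for n in['scene','side','wrist']:
    p=viewer.camera_params(n);print(n,p)
    s,im=shot(n,n+'0.png')
    for l in ['nut_center','kept_nut_center','cover_grip','cover_opening','dispenser','drum','adapter_center','plug_center','tin_mid','tape_measure_center','clamp_center','reel_center','wrench_grip']:
        try: print(l,[(round(d['p'],2),[int(x) for x in d['box']]) for d in models.cut_out(n,l)[:3]])
        except Exception as e: print(l,e)
E
```

```text
{'clock': 0.0, 'joints': array([-6.65950865e-02,  3.00466206e-01,  1.52160310e+00,  9.96310651e-06,
        1.32067632e+00, -6.66274273e-02]), 'qd': array([-7.91287319e-04,  6.13658459e-04,  1.86735903e-03, -3.16391508e-04,
        3.74531709e-04,  7.82710769e-05]), 'effort': array([-1.53750298e-03, -5.31805658e+01, -3.52735734e+01,  7.07558286e-02,
        2.43994006e-02, -4.79655944e-05]), 'eef_pos': array([5.49734215e+02, 2.01134383e-02, 2.04879696e+02]), 'eef_rot': array([-3.14044288e+00, -8.63914986e-05,  1.57082615e+00]), 'wrist_force': array([-0.22155536,  0.06116623, -0.2010502 ]), 'moment': array([-0.00066037,  0.0520208 , -0.00431941]), 'finger_force': 0.0, 'finger_gap': 93.82200185604958}
scene {'fovy': 56.77544737778877, 'cx': 321.75413612354475, 'cy': 195.68741059690768, 'eye': array([1041.33389824,   89.64092837,  963.56078552]), 'attitude': array([ 0.60107251, -0.01293151,  1.81327915])}
nut_center [(0.59, [244, 202, 260, 219])]
kept_nut_center []
cover_grip [(0.91, [318, 183, 424, 277]), (0.47, [246, 203, 261, 217])]
cover_opening [(0.92, [321, 185, 425, 279])]
dispen
[... 1511 characters left out ...]
e-01,
         7.13931826e+01],
       [ 9.99999624e-01, -3.52275025e-04, -7.91777683e-04,
         1.18010501e-01],
       [-6.80214071e-04,  2.47034100e-01, -9.69006548e-01,
        -1.79174031e+02],
       [ 0.00000000e+00,  0.00000000e+00,  0.00000000e+00,
         1.00000000e+00]])}
nut_center [(0.86, [281, 352, 316, 388])]
kept_nut_center []
cover_grip [(0.73, [120, 0, 589, 258])]
cover_opening [(0.66, [120, 0, 588, 257])]
dispenser [(0.95, [122, 1, 591, 261])]
drum [(0.74, [123, 3, 593, 261])]
adapter_center []
plug_center [(0.17, [407, 351, 450, 375])]
tin_mid []
tape_measure_center [(0.27, [117, 2, 590, 261])]
clamp_center [(0.93, [404, 348, 449, 371])]
reel_center []
wrench_grip []
```

Run:
```python
import cv2,numpy as np
a=cv2.imread('pics/scene0.png');c=cv2.resize(a[165:340,130:500],(800,378),interpolation=cv2.INTER_CUBIC)
cv2.imwrite('pics/sc.png',c)
```

```text
(no output)
```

View pics/wrist0.png

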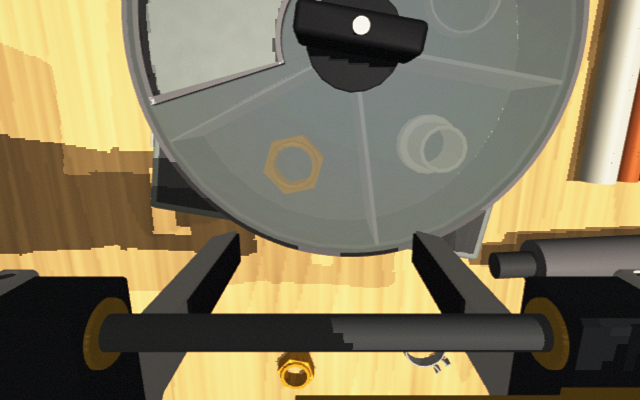

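View pics/sc.png

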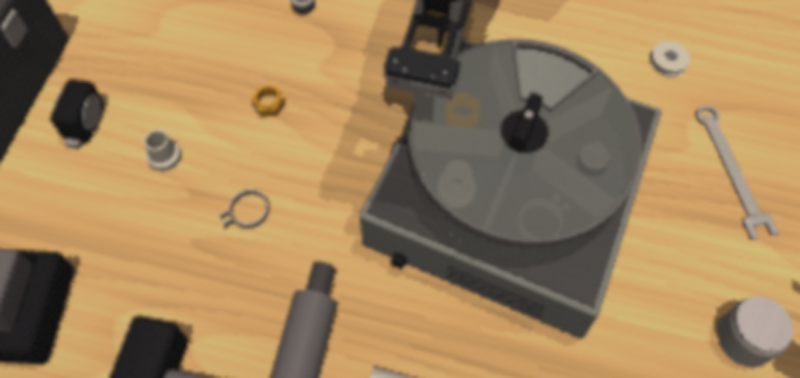

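The wrist view shows the grip's white dot at (361,25), the opening at left over the blank land, and the kept nut at (293,165) in the next compartment anticlockwise (cell 1). The loose nut is at (297,372). In the scene view the grip dot is at about (375,218).

```bash
cat >> h.py <<'E'
def K(n):
    p=viewer.camera_params(n);f=200/np.tan(np.radians(p['fovy'])/2);return p,f
def ray(n,uv,s=None):
    p,f=K(n); d=np.array([(uv[0]-p['cx'])/f,-(uv[1]-p['cy'])/f,-1.])
    if n=='wrist':
        T=p['T_tool_cam'];Rt=R.from_euler('xyz',s['eef_rot']).as_matrix()
        return s['eef_pos']+Rt@T[:3,3],Rt@(T[:3,:3]@d)
    return p['eye'],R.from_euler('xyz',p['attitude']).as_matrix()@d
def tri(rays):
    A=0;b=0
    for o,d in rays:
        d=d/np.linalg.norm(d);P=np.eye(3)-np.outer(d,d);A=A+P;b=b+P@o
    x=np.linalg.solve(A,b)
    return x,[np.linalg.norm(np.cross(x-o,d/np.linalg.norm(d))) for o,d in rays]
def onz(r,z):
    o,d=r;return o+d*(z-o[2])/d[2]
E
python3 - <<'E'
from h import *
rs=[]
for n in['scene','side','wrist']:
    s,im=shot(n); m=models.cut_out(n,'nut_center')
    if m:
        v,u=np.nonzero(m[0]['region']);uv=(u.mean(),v.mean());print(n,m[0]['p'],uv,onz(ray(n,uv,s),12))
        rs.append(ray(n,uv,s))
print('nut',tri(rs))
s=read_state()
g=[ray('scene',(374.7,218.2)),ray('wrist',(361,25),s)]
print('grip',tri(g),[onz(r,205) for r in g])
# bar direction from wrist top edge ends; opening edge; walls
f=lambda uv,z:onz(ray('wrist',uv,s),z)[:2].round(1)
print('bar top corners',f((301,0),205),f((428,28),205),f((297,40),171))
print('open edge',f((152,103),172),f((283,63),172))
print('walls z162: land/1',f((172,137),162),f((305,70),162),'1/2',f((376,240),162),f((360,95),162),'2/3',f((558,82),162),f((420,57),162))
print('kept',f((293,165),116),'dist nut')
E
cat > /dev/null; python3 -c "
import cv2;a=cv2.imread('pics/side0.png');cv2.imwrite('pics/sd.png',cv2.resize(a[100:320,230:430],(545,600),interpolation=cv2.INTER_CUBIC))"
```

```text
scene 0.66 (np.float64(253.5548780487805), np.float64(211.140243902439)) [ 511.17171332 -241.18937833   12.        ]
side 0.71 (np.float64(334.7238805970149), np.float64(283.74626865671644)) [ 511.2846985  -241.39601265   12.        ]
wrist 0.6 (np.float64(295.38424591738715), np.float64(369.1229586935639)) [ 512.54067543 -240.26426786   12.        ]
nut (array([ 511.66168766, -241.03255414,   11.60892512]), [np.float64(0.6440384201680626), np.float64(0.31254721878362096), np.float64(0.8827119371233073)])
grip (array([566.51917714, 111.77902879, 205.56164419]), [np.float64(0.8079294475444032), np.float64(0.8079294475443769)]) [array([565.8691936 , 112.56778262, 205.        ]), array([566.76072868, 111.1026317 , 205.        ])]
bar top corners [538.8 121.6] [598.3 109.8] [534.  110.9]
open edge [448.6  76.6] [525.9  98.6]
walls z162: land/1 [453.9  56.3] [537.8  95.9] 1/2 [584.3 -12.2] [571.1  81.6] 2/3 [690.6  89.2] [606.2 103.2]
kept [525.  32.] dist nut
```

View pics/sd.png

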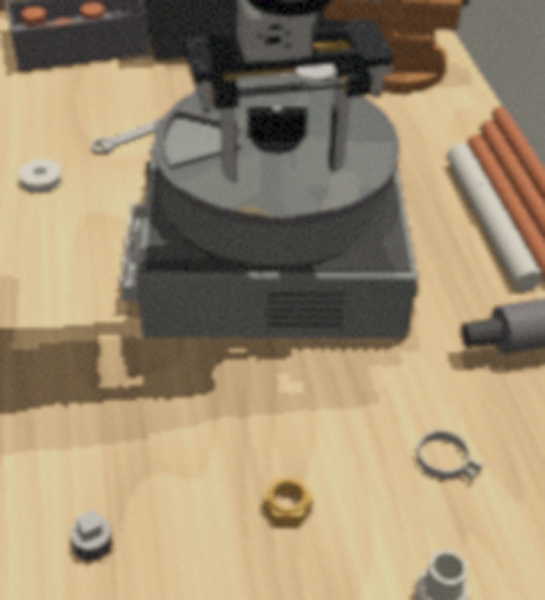

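The side view confirms the opening on the drum's robot side and the loose nut clear of its neighbours. The axis is at about (566.5, 112), the land at 170° and cell 1 at 242°, and the cover angle is about 0. Next I go above the grip with the fingers set across the bar.

Request:
carry_out:
  deltas:
    - {"dp":[0,0,-35],"roll":7,"gripper":1}
    - {"dp":[37,5.5,-35],"roll":14,"gripper":1}
    - {"dp":[75,11,-35],"roll":21,"gripper":1}
    - {"dp":[112,16.5,-35],"roll":28,"gripper":1}
    - {"dp":[112,16.5,-35],"roll":35,"gripper":1}
    - {"dp":[112,16.5,-35],"roll":42,"gripper":1}
    - {"dp":[112,16.5,-35],"roll":49,"gripper":1}
    - {"dp":[112,16.5,-35],"roll":56,"gripper":1}
    - {"dp":[112,16.5,-35],"roll":63,"gripper":1}
    - {"dp":[112,16.5,-35],"roll":70,"gripper":1}
    - {"dp":[112,16.5,-35],"roll":77,"gripper":1}
    - {"dp":[112,16.5,-35],"roll":84,"gripper":1}
  newtons: 20

```text
clock: 3.4
eef_pos: [566.5, 112.0, 240.4]
eef_rot: [3.142, 0.0, 0.099]
wrist_force: [0.0, -0.2, 0.2]
finger_gap: 93.4
finger_force: 0.0
```

Request:
carry_out:
  deltas:
    - {"dp":[0,0,0],"roll":7,"gripper":1}
    - {"dp":[0,0,0],"roll":14,"gripper":1}
    - {"dp":[0,0,0],"roll":15.7,"gripper":1}
    - {"dp":[0,0,0],"roll":15.7,"gripper":1}

```text
clock: 3.73
eef_pos: [566.5, 112.0, 240.4]
eef_rot: [3.142, 0.0, -0.171]
wrist_force: [-0.7, 0.6, 0.3]
finger_gap: 94.1
finger_force: 0.0
```

Run:
```python
from h import *
s,im=shot('wrist','w1.png');print(s['eef_pos'],s['eef_rot'],s['joints'])
```

```text
[566.49426643 111.9865643  240.42010959] [ 3.14154846e+00  3.20918818e-05 -1.70834275e-01] [ 1.31758639e-01  3.38083771e-01  1.38963353e+00 -3.30303583e-05
  1.41391915e+00  1.87339440e+00]
```

View pics/w1.png

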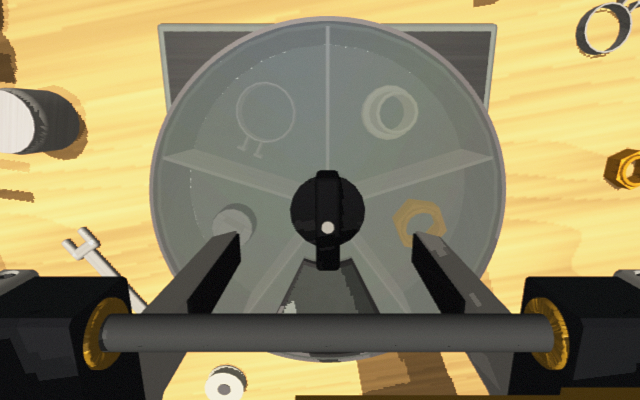

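Run:
```python
from h import *
s=read_state()
f=lambda uv,z:onz(ray('wrist',uv,s),z)[:2].round(1)
print('disc ctr',f((327.5,211.5),171),'L/R',f((290.5,211),171),f((364.5,211),171),'top',f((327,174),171))
print('bar top ends',f((328,171),205),f((328,249),205),f((328,270),205),'dot',f((328,228),205))
print('cover L/R/top',f((150,190),167),f((506,190),167),f((328,17),167))
print('nut',f((628,169),12),'kept',f((420,222),116))
```

```text
disc ctr [567.  110.5] L/R [571.9 137.4] [562.8  83.5] top [594.7 106.2]
bar top ends [602.2 104.4] [551.3 113. ] [536.6 115.4] dot [565.6 110.6]
cover L/R/top [604.  237.2] [560.1 -22.1] [696.7  88.4]
nut [ 514.4 -239.3] kept [527.7  31.6]
```

The fingers straddle the bar. The dot is at (328,228), so the axis is about (566.5, 110.8), and the kept nut at (420,222) confirms cell 1. I shift 1 mm, go down and close.

Request:
carry_out:
  deltas:
    - {"dp":[0,1,20],"roll":0,"gripper":1}
    - {"dp":[0,1,40],"roll":0,"gripper":1}
    - {"dp":[0,1,55],"roll":0,"gripper":0}
    - {"dp":[0,1,62],"roll":0,"gripper":-0.5}
    - {"dp":[0,1,62],"roll":0,"gripper":-1}
    - {"dp":[0,1,62],"roll":0,"gripper":-1}
    - {"dp":[0,1,62],"roll":0,"gripper":-1}
    - {"dp":[0,1,62],"roll":0,"gripper":-1}
    - {"dp":[0,1,62],"roll":0,"gripper":-1}
    - {"dp":[0,1,62],"roll":0,"gripper":-1}
  newtons: 20

```text
clock: 4.62
eef_pos: [566.5, 111.0, 179.0]
eef_rot: [-3.141, -0.001, -0.169]
wrist_force: [0.3, -0.0, 0.3]
finger_gap: 44.1
finger_force: 0.0
```

Request:
carry_out:
  deltas:
    - {"dp":[0,0,0],"roll":0,"gripper":-1}
    - {"dp":[0,0,0],"roll":0,"gripper":-1}
    - {"dp":[0,0,0],"roll":0,"gripper":-1}
    - {"dp":[0,0,0],"roll":0,"gripper":-1}
    - {"dp":[0,0,0],"roll":0,"gripper":-1}
    - {"dp":[0,0,0],"roll":0,"gripper":-1}

```text
clock: 5.12
eef_pos: [566.3, 110.9, 178.5]
eef_rot: [3.141, -0.0, -0.169]
wrist_force: [-0.4, -1.2, -0.2]
finger_gap: 16.2
finger_force: 20.0
```

Gripped, with the gap at 16.2 mm. I turn the cover 72° anticlockwise, which is negative roll.

Request:
carry_out:
  deltas:
    - {"dp":[0,0,0],"roll":-6.5,"gripper":-1}
    - {"dp":[0,0,0],"roll":-13,"gripper":-1}
    - {"dp":[0,0,0],"roll":-19.5,"gripper":-1}
    - {"dp":[0,0,0],"roll":-26,"gripper":-1}
    - {"dp":[0,0,0],"roll":-32.5,"gripper":-1}
    - {"dp":[0,0,0],"roll":-39,"gripper":-1}
    - {"dp":[0,0,0],"roll":-45.5,"gripper":-1}
    - {"dp":[0,0,0],"roll":-52,"gripper":-1}
    - {"dp":[0,0,0],"roll":-58.5,"gripper":-1}
    - {"dp":[0,0,0],"roll":-65,"gripper":-1}
    - {"dp":[0,0,0],"roll":-70,"gripper":-1}
    - {"dp":[0,0,0],"roll":-72,"gripper":-1}

```text
clock: 6.12
eef_pos: [566.4, 110.9, 178.4]
eef_rot: [3.142, 0.0, 1.092]
wrist_force: [-0.0, -0.9, 0.9]
finger_gap: 15.9
finger_force: 20.0
```

Request:
carry_out:
  deltas:
    - {"dp":[0,0,0],"roll":0,"gripper":-1}
    - {"dp":[0,0,0],"roll":0,"gripper":-1}
    - {"dp":[0,0,0],"roll":0,"gripper":0}
    - {"dp":[0,0,0],"roll":0,"gripper":1}
    - {"dp":[0,0,0],"roll":0,"gripper":1}
    - {"dp":[0,0,0],"roll":0,"gripper":1}
    - {"dp":[0,0,0],"roll":0,"gripper":1}
    - {"dp":[0,0,-20],"roll":0,"gripper":1}
    - {"dp":[0,0,-50],"roll":0,"gripper":1}
    - {"dp":[0,0,-70],"roll":0,"gripper":1}
    - {"dp":[0,0,-70],"roll":0,"gripper":1}

```text
clock: 7.03
eef_pos: [567.5, 111.2, 253.0]
eef_rot: [3.136, -0.004, 1.087]
wrist_force: [0.6, -0.1, 0.2]
finger_gap: 72.6
finger_force: 0.0
```

Run:
```python
from h import *
s,im=shot('wrist','w2.png');print(s['eef_pos'],s['eef_rot'],s['joints'],s['finger_gap'])
```

```text
[567.54238393 111.23629656 252.99440515] [ 3.13619878 -0.00390179  1.08722167] [1.30177260e-01 3.29005196e-01 1.37283623e+00 8.39027436e-05
 1.43309460e+00 6.13751202e-01] 72.63796844960522
```

View pics/w2.png

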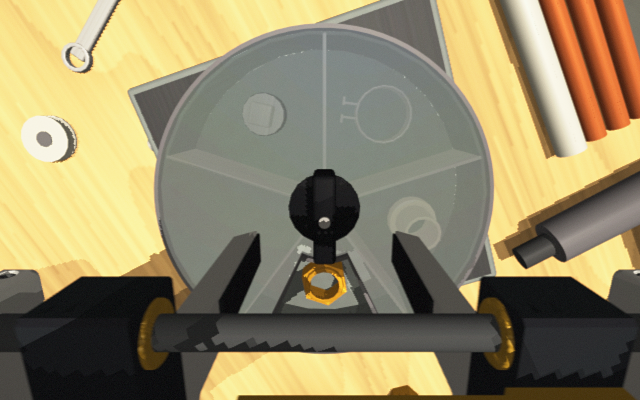

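The opening sits symmetrically over the compartment with the kept nut, seen through it at (324,284). Next I go above the loose nut.

Request:
carry_out:
  deltas:
    - {"dp":[-37,13,0],"roll":0,"gripper":1}
    - {"dp":[-74,25,0],"roll":0,"gripper":1}
    - {"dp":[-111,38,0],"roll":0,"gripper":1}
    - {"dp":[-148,51,0],"roll":0,"gripper":1}
    - {"dp":[-185,63,0],"roll":0,"gripper":1}
    - {"dp":[-222,76,0],"roll":0,"gripper":1}
    - {"dp":[-259,89,10],"roll":0,"gripper":1}
    - {"dp":[-296,101,30],"roll":0,"gripper":1}
    - {"dp":[-325,111,60],"roll":0,"gripper":1}
    - {"dp":[-336,115,90],"roll":0,"gripper":1}
    - {"dp":[-336,115,98],"roll":0,"gripper":1}
    - {"dp":[-336,115,98],"roll":0,"gripper":1}

```text
clock: 8.08
eef_pos: [510.5, -239.5, 147.3]
eef_rot: [-3.136, -0.0, 1.086]
wrist_force: [-0.2, -0.7, 0.5]
finger_gap: 93.8
finger_force: 0.0
```

Request:
carry_out:
  deltas:
    - {"dp":[0,0,0],"roll":0,"gripper":1}
    - {"dp":[0,0,0],"roll":0,"gripper":1}

```text
clock: 8.25
eef_pos: [512.9, -239.2, 152.1]
eef_rot: [3.139, -0.0, 1.089]
wrist_force: [0.7, 0.8, 0.1]
finger_gap: 93.9
finger_force: 0.0
```

Run:
```python
from h import *
s,im=shot('wrist','w3.png');print(s['eef_pos'],s['eef_rot'],s['joints'])
m=models.cut_out('wrist','nut_center')
for d in m: print(d['p'],d['box'])
v,u=np.nonzero(m[0]['region']);print(onz(ray('wrist',(u.mean(),v.mean()),s),12))
pts=np.array([onz(ray('wrist',(a,b),s),12)[:2] for a,b in zip(u,v)])
h=cv2.convexHull(pts.astype(np.float32))
print(cv2.minAreaRect(h))
# upper hex edge (z=20) points by support width versus angle
for a in range(0,180,10):
    n=np.array([np.cos(np.radians(a)),np.sin(np.radians(a))]);q=pts@n;print(a,round(np.ptp(q),1),end='; ')
c=im[max(0,int(v.min())-30):int(v.max())+30,max(0,int(u.min())-40):int(u.max())+40];print(u.min()-40,v.min()-30)
cv2.imwrite('pics/nut.png',cv2.resize(c,None,fx=4,fy=4)[:600,:800,::-1])
```

```text
[ 512.85537249 -239.16853147  152.07393224] [ 3.13942306e+00 -5.28910422e-05  1.08861519e+00] [-5.01132619e-01  3.81464645e-01  1.54015197e+00  1.00172230e-04
  1.21780784e+00 -1.89859543e-02]
0.65 [302.7, 168.7, 350.2, 220.1]
[ 512.00767576 -241.20031298   12.        ]
((512.2118530273438, -241.57176208496094), (43.08094787597656, 47.01901626586914), 15.969037055969238)
0 45.8; 10 44.5; 20 44.1; 30 46.6; 40 48.2; 50 48.6; 60 47.5; 70 46.3; 80 44.9; 90 45.8; 100 47.0; 110 46.9; 120 45.7; 130 43.4; 140 42.2; 150 43.8; 160 45.5; 170 46.3; 262 139
```

View pics/nut.png

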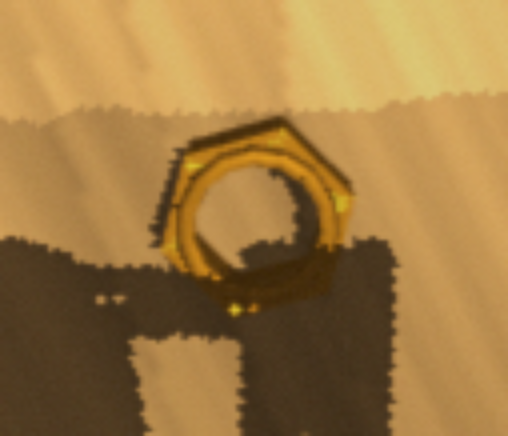

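The nut is at about (512, -241), with flat normals at about 20° + 60°k, so a +12° roll squares the fingers. I descend and grip.

Request:
carry_out:
  deltas:
    - {"dp":[-1.2,0.6,35],"roll":6,"gripper":1}
    - {"dp":[-1.2,0.6,70],"roll":12,"gripper":1}
    - {"dp":[-1.2,0.6,100],"roll":12,"gripper":1}
    - {"dp":[-1.2,0.6,125],"roll":12,"gripper":1}
    - {"dp":[-1.2,0.6,140],"roll":12,"gripper":1}
    - {"dp":[-1.2,0.6,147],"roll":12,"gripper":1}
    - {"dp":[-1.2,0.6,147],"roll":12,"gripper":1}
    - {"dp":[-1.2,0.6,147],"roll":12,"gripper":1}

```text
clock: 9.02
eef_pos: [512.6, -241.3, 4.6]
eef_rot: [3.14, -0.0, 0.878]
wrist_force: [0.6, -0.1, 0.1]
finger_gap: 93.7
finger_force: 0.0
```

Request:
carry_out:
  deltas:
    - {"dp":[0,0,0],"roll":0,"gripper":0}
    - {"dp":[0,0,0],"roll":0,"gripper":-1}
    - {"dp":[0,0,0],"roll":0,"gripper":-1}
    - {"dp":[0,0,0],"roll":0,"gripper":-1}
    - {"dp":[0,0,0],"roll":0,"gripper":-1}
    - {"dp":[0,0,0],"roll":0,"gripper":-1}
    - {"dp":[0,0,0],"roll":0,"gripper":-1}
    - {"dp":[0,0,0],"roll":0,"gripper":-1}
    - {"dp":[0,0,0],"roll":0,"gripper":-1}
    - {"dp":[0,0,0],"roll":0,"gripper":-1}
  newtons: 30

```text
clock: 9.85
eef_pos: [511.9, -241.3, 3.4]
eef_rot: [-3.142, 0.0, 0.878]
wrist_force: [-0.5, 0.4, 0.3]
finger_gap: 40.2
finger_force: 29.7
```

Gripped on the flats at 40.2 mm. I lift and carry the nut to above the opening.

Request:
carry_out:
  deltas:
    - {"dp":[0,0,-20],"roll":0,"gripper":-1}
    - {"dp":[0,0,-55],"roll":0,"gripper":-1}
    - {"dp":[0,0,-90],"roll":-3,"gripper":-1}
    - {"dp":[0,0,-125],"roll":-6,"gripper":-1}
    - {"dp":[0,0,-160],"roll":-9,"gripper":-1}
    - {"dp":[0,0,-195],"roll":-12,"gripper":-1}
    - {"dp":[0,0,-225],"roll":-12,"gripper":-1}
    - {"dp":[0,0,-235],"roll":-12,"gripper":-1}
    - {"dp":[20,-15,-235],"roll":-12,"gripper":-1}
    - {"dp":[48,-36,-235],"roll":-12,"gripper":-1}
    - {"dp":[76,-57,-235],"roll":-12,"gripper":-1}
    - {"dp":[104,-78,-235],"roll":-12,"gripper":-1}

```text
clock: 10.85
eef_pos: [517.8, -110.1, 237.2]
eef_rot: [-3.14, 0.0, 1.086]
wrist_force: [0.7, -0.8, -1.6]
finger_gap: 39.8
finger_force: 29.7
```

Request:
carry_out:
  deltas:
    - {"dp":[30,-14,0],"roll":0,"gripper":-1}
    - {"dp":[62,-29,0],"roll":0,"gripper":-1}
    - {"dp":[94,-44,0],"roll":0,"gripper":-1}
    - {"dp":[120,-56,0],"roll":0,"gripper":-1}
    - {"dp":[131,-61,0],"roll":0,"gripper":-1}
    - {"dp":[131,-61,0],"roll":0,"gripper":-1}
    - {"dp":[131,-61,0],"roll":0,"gripper":-1}
    - {"dp":[131,-61,0],"roll":0,"gripper":-1}

```text
clock: 11.52
eef_pos: [525.2, 31.9, 237.9]
eef_rot: [-3.141, 0.001, 1.086]
wrist_force: [0.6, 0.1, -1.0]
finger_gap: 39.8
finger_force: 29.7
```

Run:
```python
from h import *
s,im=shot('wrist','w4.png');print(s['eef_pos'],s['eef_rot'],s['finger_gap'])
```

```text
[525.16884132  31.85625872 237.92999988] [-3.14102280e+00  5.78432432e-04  1.08645317e+00] 39.799001523768965
```

View pics/w4.png

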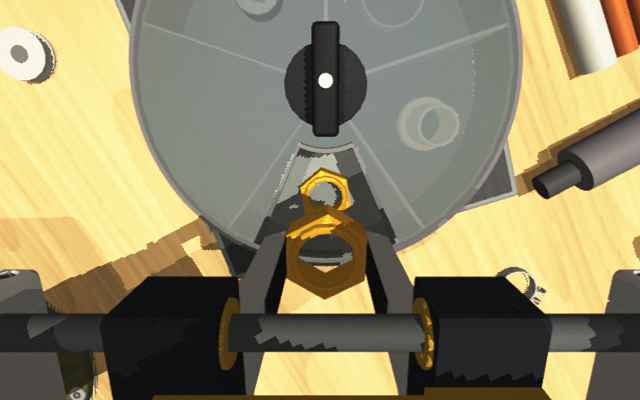

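The nut is held centrally over the opening, with the kept nut at (325,190) straight below. I lower to just above the lip and release.

Request:
carry_out:
  deltas:
    - {"dp":[0,0,30],"roll":0,"gripper":-1}
    - {"dp":[0,0,52],"roll":0,"gripper":-1}
    - {"dp":[0,0,62],"roll":0,"gripper":-1}
    - {"dp":[0,0,62],"roll":0,"gripper":-1}
    - {"dp":[0,0,62],"roll":0,"gripper":-1}
    - {"dp":[0,0,62],"roll":0,"gripper":0.2}
    - {"dp":[0,0,62],"roll":0,"gripper":0.2}
    - {"dp":[0,0,62],"roll":0,"gripper":0.2}
    - {"dp":[0,0,62],"roll":0,"gripper":0.2}
    - {"dp":[0,0,62],"roll":0,"gripper":0.2}

```text
clock: 12.4
eef_pos: [525.4, 33.0, 176.9]
eef_rot: [3.141, -0.0, 1.087]
wrist_force: [0.5, -0.2, 0.9]
finger_gap: 56.2
finger_force: 0.0
```

Request:
carry_out:
  deltas:
    - {"dp":[0,0,-20],"roll":0,"gripper":0.4}
    - {"dp":[0,0,-50],"roll":0,"gripper":1}
    - {"dp":[0,0,-75],"roll":0,"gripper":1}
    - {"dp":[0,0,-75],"roll":0,"gripper":1}
    - {"dp":[0,0,-75],"roll":0,"gripper":1}
    - {"dp":[0,0,-75],"roll":0,"gripper":1}

```text
clock: 12.9
eef_pos: [525.0, 32.9, 250.6]
eef_rot: [-3.141, 0.0, 1.087]
wrist_force: [-0.2, -0.1, -1.1]
finger_gap: 92.2
finger_force: 0.0
```

Run:
```python
from h import *
s,im=shot('wrist','w5.png');print(s['eef_pos'],s['eef_rot'],s['finger_gap'])
```

```text
[524.96291171  32.92505597 250.64962311] [-3.14077431e+00  4.39540229e-04  1.08739517e+00] 92.20847577001877
```

View pics/w5.png

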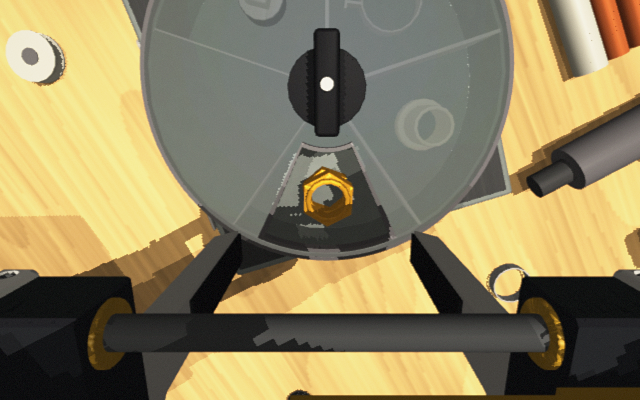

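The nut dropped in and lies on the kept nut, both at (327,197) and below the wall top. I go back to the grip.

Request:
carry_out:
  deltas:
    - {"dp":[35,0,0],"roll":0,"gripper":1}
    - {"dp":[70,0,0],"roll":0,"gripper":1}
    - {"dp":[88,0,0],"roll":0,"gripper":1}
    - {"dp":[88,0,5],"roll":0,"gripper":1}
    - {"dp":[88,0,35],"roll":0,"gripper":1}
    - {"dp":[88,0,60],"roll":0,"gripper":1}
    - {"dp":[88,0,73],"roll":0,"gripper":1}
    - {"dp":[88,0,73],"roll":0,"gripper":0}
    - {"dp":[88,0,73],"roll":0,"gripper":-1}
    - {"dp":[88,0,73],"roll":0,"gripper":-1}
    - {"dp":[88,0,73],"roll":0,"gripper":-1}
    - {"dp":[88,0,73],"roll":0,"gripper":-1}
  newtons: 20

```text
clock: 13.95
eef_pos: [566.5, 110.7, 179.4]
eef_rot: [3.14, -0.001, 1.087]
wrist_force: [0.3, 0.3, -0.4]
finger_gap: 64.1
finger_force: 0.0
```

Request:
carry_out:
  deltas:
    - {"dp":[0,0,0],"roll":0,"gripper":-1}
    - {"dp":[0,0,0],"roll":0,"gripper":-1}
    - {"dp":[0,0,0],"roll":0,"gripper":-1}
    - {"dp":[0,0,0],"roll":0,"gripper":-1}
    - {"dp":[0,0,0],"roll":0,"gripper":-1}
    - {"dp":[0,0,0],"roll":0,"gripper":-1}
    - {"dp":[0,0,0],"roll":0,"gripper":-1}
    - {"dp":[0,0,0],"roll":0,"gripper":-1}

```text
clock: 14.62
eef_pos: [566.3, 110.7, 178.4]
eef_rot: [3.141, -0.0, 1.087]
wrist_force: [2.5, -1.1, 0.1]
finger_gap: 16.2
finger_force: 20.0
```

Request:
carry_out:
  deltas:
    - {"dp":[0,0,0],"roll":6.5,"gripper":-1}
    - {"dp":[0,0,0],"roll":13,"gripper":-1}
    - {"dp":[0,0,0],"roll":19.5,"gripper":-1}
    - {"dp":[0,0,0],"roll":26,"gripper":-1}
    - {"dp":[0,0,0],"roll":32.5,"gripper":-1}
    - {"dp":[0,0,0],"roll":39,"gripper":-1}
    - {"dp":[0,0,0],"roll":45.5,"gripper":-1}
    - {"dp":[0,0,0],"roll":52,"gripper":-1}
    - {"dp":[0,0,0],"roll":58.5,"gripper":-1}
    - {"dp":[0,0,0],"roll":65,"gripper":-1}
    - {"dp":[0,0,0],"roll":70,"gripper":-1}
    - {"dp":[0,0,0],"roll":72,"gripper":-1}

```text
clock: 15.62
eef_pos: [566.2, 111.0, 178.4]
eef_rot: [-3.141, -0.0, -0.174]
wrist_force: [-0.1, 1.8, 0.6]
finger_gap: 16.0
finger_force: 20.0
```

Request:
carry_out:
  deltas:
    - {"dp":[0,0,0],"roll":0,"gripper":-1}
    - {"dp":[0,0,0],"roll":0,"gripper":-1}
    - {"dp":[0,0,0],"roll":0,"gripper":0}
    - {"dp":[0,0,0],"roll":0,"gripper":1}
    - {"dp":[0,0,0],"roll":0,"gripper":1}
    - {"dp":[0,0,0],"roll":0,"gripper":1}
    - {"dp":[0,0,0],"roll":0,"gripper":1}
    - {"dp":[0,0,-20],"roll":0,"gripper":1}
    - {"dp":[0,0,-50],"roll":0,"gripper":1}
    - {"dp":[0,0,-80],"roll":0,"gripper":1}
    - {"dp":[0,0,-80],"roll":0,"gripper":1}
    - {"dp":[0,0,-80],"roll":0,"gripper":1}

```text
clock: 16.62
eef_pos: [566.6, 110.9, 259.8]
eef_rot: [-3.141, -0.003, -0.169]
wrist_force: [1.0, 0.9, -0.8]
finger_gap: 79.5
finger_force: 0.0
```

Request:
carry_out:
  deltas:
    - {"dp":[-35,0,0],"roll":0,"gripper":1}
    - {"dp":[-70,0,0],"roll":0,"gripper":1}
    - {"dp":[-80,0,-10],"roll":0,"gripper":1}
    - {"dp":[-80,0,-20],"roll":0,"gripper":1}
    - {"dp":[-80,0,-20],"roll":0,"gripper":1}
    - {"dp":[-80,0,-20],"roll":0,"gripper":1}

```text
clock: 17.12
eef_pos: [488.1, 124.2, 278.3]
eef_rot: [-3.141, -0.0, -0.169]
wrist_force: [0.0, -0.4, -0.2]
finger_gap: 94.0
finger_force: 0.0
```

Run:
```python
from h import *
s,im=shot('wrist','w6.png');print(s['clock'],s['eef_pos'],s['eef_rot'],s['finger_gap'])
```

```text
17.1167 [488.06578174 124.18166565 278.26032904] [-3.14149407e+00 -4.61099806e-04 -1.69417818e-01] 94.03905311304835
```

View pics/w6.png

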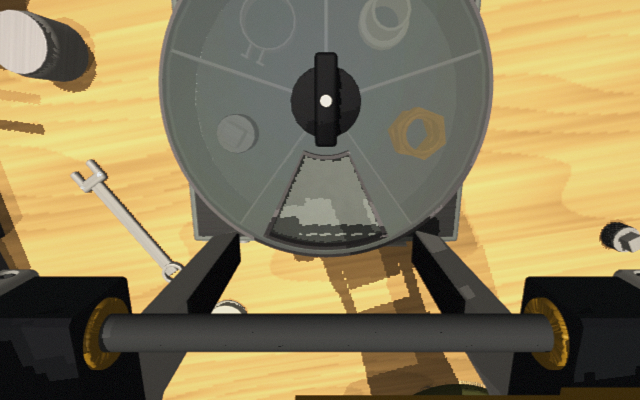

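The opening (270–385, 150–240) is centred over the land, and the nuts lie under the cover at (418,133). The arm is clear.

```bash
python3 -c "
from h import *
print(manip.sign_off())"
```

```text
the job is handed in; nothing more can be done
None
```

The loose brass nut is in compartment 1, lying on the one already there, the cover's opening is back over the blank land, and the job was handed in at about 17 s; the hand-in gave no verdict.

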